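# Tumble the box jig and press its bush home

### The arm

A 6-joint arm with a two-finger parallel gripper is mounted at the origin on the work surface. World frame = base frame: x ahead of the robot, y to its left, z up, the work surface at z = 0. Lengths are in m, angles in rad, forces in N, time in s.
With the tool pointing down it reaches from about 0.3 to 0.85 m from the base axis. Payload 5.4 kg.
Tool frame: the origin (TCP) lies midway between the tips of the shut fingers; the grasp point (between the pads) lies 19 mm behind it; z points along the fingers, y is the direction in which the jaws open and shut (so a half turn about z gives the same grasp; the last joint's range is limited). The gripper opens to 85 mm and grips with 20 to 120 N. Pads are 22 mm wide; open, the fingers measure 114 mm over their backs; the gripper's body (76 mm by 85 mm) begins 54 mm behind the grasp point. The pads swing forward as they close: fully open they stand 13 mm farther back than shut.
Start: joints at [0.982, 0.158, 1.597, -0, 1.386, -0.21], TCP at [0.213, 0.534, 0.231] pointing down, gripper open.
Joint ranges: [-2.91, 2.91], [-0.94, 2.29], [0.18, 2.7], [-1.29, 4.43], [0.17, 2.64], [-3, 3]. Speed limits (rad/s): [2.57, 2.57, 3.14, 3.14, 3.14, 3.14].

### API

Orientations are given as a 3x3 rotation matrix whose columns are the frame's x, y, z axes.
In Python, from workcell import bot gives the robot as it stands. The module is installed in compiled form; this text tells all that it offers.
- The arm moves only by the tool arm_command, never from a script. Its argument "series" is a list that holds one entry, the list of rows, each a list of 7 numbers: the gripper command: -1 is fully open, 1 is shut, values between are in proportion, then the shift along the world's x, y, z in m, then the turn, a rotation vector about the world's x, y, z in degrees. In form: [[[jaw, x, y, z, wx, wy, wz], ...]]. A call has 1 to 12 rows; each row shifts and turns the pose as measured when the row begins; what a row does not reach is not made up. A row lasts 1/8 s, in which the tool goes at most 62.5 mm and 10.7 degrees, less where a joint would pass 70% of its speed; a pose out of reach is approached as far as the arm can. A call is refused whole if a number of a shift passes 0.0625 or a number of a turn 10.7, either way. A call with a gripper value outside its range is refused whole. The fingers move at their own pace and stop on an object; the grip force is fixed at half the most. Time passes only in rows, so rows that do not move let the fingers close. It gives the time, the measured TCP pose, the force and the opening at its end, in the units of the state.
- bot.read_state(): the state, without advancing time (a new reading comes with each control period).
- bot.grab_frame(name): name is "side" or "top"; returns the picture (384x512x3 uint8, red, green, blue); there is no depth.
- bot.get_calibration(name): a dict with "intrinsics" (3x3 intrinsics, pixels), "k1" (the pictures are not rectified: a ray, as slopes to the right and down, at radius r is drawn at 1 + k1 r^2 times it, then the intrinsics apply), "T" (4x4, takes a point from camera to world coordinates). Camera axes: x right, y down, z forward; pixel columns grow to the right and rows downward; lengths in m; the calibration is good to about 2 mm. A picture is of the moment at which its call begins. get_calibration takes no time and is no camera call.
- bot.hand_in(): hands the job in, once; it reports no verdict.
The state is a dict: "t": time; "q": joint angles; "qvel": joint speeds; "tau": joint torques, N m; "tcp_pos": TCP position; "ee_rot": TCP orientation; "contact_force": force on the tool from outside, world axes, zero at the start; "ft_torque": the same for the moment, N m; "width": finger opening in m.
Only numpy, scipy, OpenCV 4.12 (cv2) and the standard library are available. Lean on these libraries where they do the work, as an engineer would, in place of code of your own. Each camera call takes 0.05 s, during which the arm holds its last target.

### The job

The tall aluminium box jig stands on its end on the loading plate, its half-fitted bronze bush facing away from the hand press. Push it over towards the press (do not pick it up) so that it lies on its side feet with the bush facing up, then ease it along between the guide rails until it bears firmly on the press's stop screw, never pushing it with more than 25 N. Pull the press lever down until the bush is fully home in the jig, without leaning on the lever once it bottoms, let the lever back up, let go, and leave the loose things on the bench alone.

Things in the scene. Friction and masses are not known exactly. Their poses are not given: they have to be found in the camera images.
- press: Cast iron hand press, 380 tall, fixed to the bench. Origin on the bench under the ram's axis; z up; its x axis points from the open mouth back to the column, so work is fed from the -x side; the lever is on its -y side. Head casting: x -40 to 150, y -39 to 39, from 132 to 242 above the bench; column front at x = 75.
- stop_screw (a point): Mean place of the flat tip of the stop screw (20 diameter, axis along the press's x, 70 above the bench) that stands out of the column's front. How far the screw is set out is not known: the true tip lies up to 5 mm either way along x and must be felt. It does not move. Sliding the jig takes 3 to 7 N; a firm push on the stop is 6 to 10 N more than that.
- plate: Steel loading plate 495 x 176 fixed to the press, top face 30 above the bench; same origin and axes as the press. It runs from x = -435 to 60, y -88 to 88. On it stand two guide rails, 22 high, inner faces at y = -52.5 and 52.5 from x = -22 to 50, flaring out to y = -77 and 77 at x = -80.
- ram: Square steel ram 25 x 25 in the press head, moves straight down with the lever (20 mm per rad). Origin at the centre of its flat lower end, 122 above the bench when up.
- jig: Tumble jig, open box of aluminium plates, about 0.9 kg, standing 200 tall (its z), 100 wide (its y), 70 deep (its x) over its feet; balance point 100 up. Origin at the centre of its underside. The flat -x face (x = -35) carries the bush and must end facing up; four feet 10 high on the +x side (tips at x = 35) then carry it, 70 high, z pointing to the stop.
- jig_end (a point): Centre of the outer face of the jig's lower end plate (x = -5, z = 10 in the jig's axes), the flat end to push on once the jig lies down. The plate spans x -35 to 25, y -50 to 50; at its corners are four feet 14 square and 10 long (y beyond 36 either side), clear between them.
- bush_top (a point): Centre of the outer face of the bronze bush's flange (flange 34 diameter, 6 thick) on the jig's -x face, 145 above the jig's underside as it stands (55 from the top end); the face stands 16 off the jig's plate at first, 6 when home.
- bush (a joint): How far the bush has been pressed in: 0 as found, 0.010 m fully home (flange on the plate). It is a tight fit: about 30 N on the bush moves it; more than 150 N spoils it.
- lever (a joint): Press lever angle in rad: 0 up (a return spring holds it there and brings it back), growing as the lever is pulled down and towards -x of the press; limit 1.1. At the knob it takes about 3 N against the spring, 4 to 6 N while the bush goes in from about 0.35 rad on, and it bottoms at about 0.8 rad; each further newton at the knob is some 9 N on the bush.
- knob (a point): Centre of the black ball (30 diameter) at the upper end of the lever bar (13 diameter), 180 from the pivot. The ball goes round the pivot in an upright plane parallel to the press's x and z axes.
- hub (a point): Point on the lever's pivot axis in the knob's plane; the axis is parallel to the press's y axis.
- insert_a: White thumb insert standing on the bench, tube 34 diameter, 70 tall, origin at the centre of its underside. Leave alone.
- insert_b: Second white thumb insert, same size. Leave alone.
- hole_plug: Yellow polymer hole plug, 46 diameter, 32 tall, origin at the centre of its underside. Leave alone.
- tap_handle: Chrome T-shaped tap handle lying on the bench, bar 170 long, 20 high, origin under the middle of the bar, bar along its x. Leave alone.
Things that resemble listed ones, but are neither listed nor needed, are in the scene too. Several things have the shape of the jig; the one meant has the colours described above.

How it is judged:
On the way, in this order (a step that is already met when the one before it is completed fails the run):
1. the jig lies on its side feet with the bush facing up, at rest (angle between jig's own x axis and vertical above 3 rad and linear speed of jig below 0.05 m/s), for 0.2 s.
2. the jig is pushed firmly (over 5 N) against the stop screw, lying with its bush under the ram within 7 mm, the lever still up (contact force between jig and press above 5 N and angle between jig's own x axis and vertical above 3 rad and horizontal distance between bush_top and ram below 0.007 m and value of joint lever below 0.1 rad), for 0.2 s.
3. the ram has pressed the bush home (within 1.5 mm) and bears on it (value of joint bush above 0.0085 m and contact force between ram and jig above 10 N), for 0.1 s.
At the end, for the whole second after the job is handed in: The jig lies at rest on its side feet between the rails, bush face up (within 5 degrees), the bush under the ram within 7 mm and pressed in to within 1.5 mm of home; the lever is back up (within 0.15 rad) (value of joint bush above 0.0085 m and angle between jig's own x axis and vertical above 3.05 rad and horizontal distance between bush_top and ram below 0.007 m and linear speed of jig below 0.02 m/s and value of joint lever below 0.15 rad); the robot touches nothing.
It fails at once if the jig is pushed by hand with more than 25 N (contact force between the fingers and jig above 25 N).
It fails at once if the bush is crushed: more than 150 N from the ram (contact force between ram and jig above 150 N).
It fails at once if the jig is picked up instead of pushed over (its underside's centre over 85 mm above the bench; it is 65 when the jig lies) (height (world z) of jig above 0.085 m).
It fails at once if a loose thing on the bench is moved more than 15 mm (distance of any of insert_a, insert_b, hole_plug, tap_handle from where it was at the start of the episode above 0.015 m).
It also fails if it takes over 72 s, if anything falls off the work surface, if the arm or the gripper's body presses on something with over 40 N, if the wrist force passes 120 N, or if a joint passes its speed limit or range.

## Working session

There is one attempt and no reset: what is moved stays moved. The work goes in short steps, Python scripts to look and compute and a tool call to move; the robot and the scene stay as the last step left them, time stands still between calls to the robot, and variables do not carry over. Pictures are saved under pics/ and viewed, and the job is handed in when it is done.

Besides the shell and the picture viewer there is one more tool, called as name(argument=value, ...), one argument or row to a line, values as JSON. arm_command: Moves the arm, as the interface text tells. Its arguments: {"type":"object","properties":{"series":{"type":"array","items":{"type":"array","items":{"type":"array","items":{"type":"number"}}}}},"required":["series"]}

```bash
mkdir -p pics; ls
python3 - <<'E'
from workcell import bot
import cv2
s=bot.read_state();print(s)
for n in("side","top"):
    im=bot.grab_frame(n);cv2.imwrite(f"pics/{n}0.png",im[:,:,::-1])
    c=bot.get_calibration(n);print(n,c)
E
```

```text
pics
{'t': 0.0, 'q': array([ 9.81940162e-01,  1.59066231e-01,  1.59824694e+00,  8.13809420e-06,
        1.38620335e+00, -2.10085843e-01]), 'qvel': array([ 0.0001198 , -0.00097788,  0.00102425, -0.00120489, -0.00015048,
        0.00137909]), 'tau': array([-3.73684343e-04, -3.95997226e+01, -3.31429517e+01, -2.05671440e-04,
        8.32543534e-03, -2.06090100e-06]), 'tcp_pos': array([0.21228739, 0.53372382, 0.23029989]), 'ee_rot': array([[-9.29119271e-01,  3.69778615e-01, -1.07518447e-03],
       [ 3.69779952e-01,  9.29117991e-01, -1.59539440e-03],
       [ 4.09030501e-04, -1.87989334e-03, -9.99998149e-01]]), 'contact_force': array([0.4795754 , 0.27807408, 0.11234709]), 'ft_torque': array([-0.03110381,  0.04100418, -0.00853369]), 'width': 0.08565108271563039}
side {'intrinsics': array([[347.58644875,   0.        , 259.37585163],
       [  0.        , 347.58644875, 189.49591196],
       [  0.        ,   0.        ,   1.        ]]), 'k1': -0.08693895728362634, 'T': array([[-0.98784053, -0.11473973,  0.1049089 ,  0.43304914],
       [-0.15524481,  0.69163677, -0.70536347,  0.51255835],
       [ 0.00837436, -0.71307319, -0.70103958,  0.81761863],
       [ 0.        ,  0.        ,  0.        ,  1.        ]])}
top {'intrinsics': array([[441.21235332,   0.        , 262.58375951],
       [  0.        , 441.21235332, 188.38178775],
       [  0.        ,   0.        ,   1.        ]]), 'k1': -0.1124191161200673, 'T': array([[-0.00630829, -0.97851219,  0.20609247,  0.30468567],
       [-0.99996567,  0.00506534, -0.00655807, -0.09562522],
       [ 0.00537323, -0.20612676, -0.97851055,  1.36679683],
       [ 0.        ,  0.        ,  0.        ,  1.        ]])}
```

View pics/side0.png

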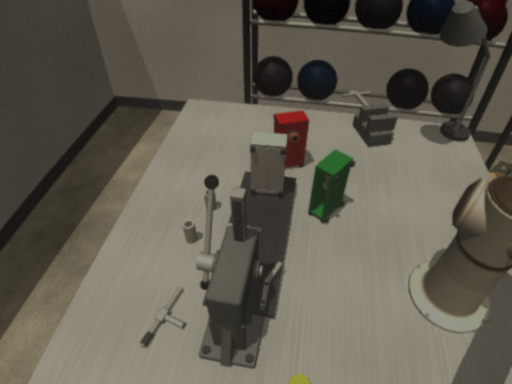

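View pics/top0.png

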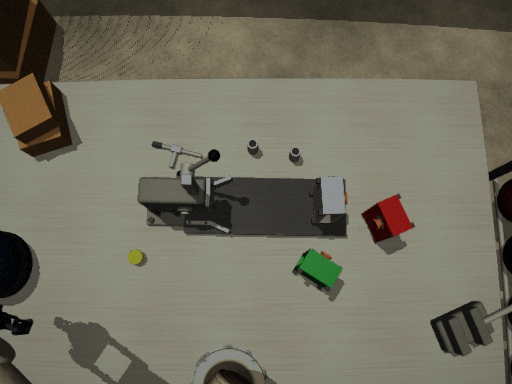

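```bash
cat > h.py <<'E'
import numpy as np, cv2
from workcell import bot
def proj(n,P):
    c=bot.get_calibration(n);K=c["intrinsics"];T=np.linalg.inv(c["T"]);P=np.atleast_2d(P)
    q=P@T[:3,:3].T+T[:3,3];s=q[:,:2]/q[:,2:];r2=(s**2).sum(1,keepdims=True)
    s=s*(1+c["k1"]*r2);return s*[K[0,0],K[1,1]]+K[:2,2]
def ray(n,uv):
    c=bot.get_calibration(n);K=c["intrinsics"]
    p=cv2.undistortPoints(np.array([[uv]],float),K,np.array([c["k1"],0,0,0,0.]) )[0,0]
    d=c["T"][:3,:3]@[p[0],p[1],1];return c["T"][:3,3],d
def atz(n,uv,z):
    o,d=ray(n,uv);return o+d*(z-o[2])/d[2]
def tri(a,b):
    o1,d1=ray("top",a);o2,d2=ray("side",b)
    t=np.linalg.lstsq(np.c_[d1,-d2],o2-o1,rcond=None)[0]
    p,q=o1+t[0]*d1,o2+t[1]*d2;return (p+q)/2,np.linalg.norm(p-q)
def snap(n,f,box=None,s=1):
    im=bot.grab_frame(n)[:,:,::-1].copy();cv2.imwrite(f"pics/raw_{f}",im)
    crop(im,f,box,s)
def crop(im,f,box,s):
    if box: im=im[box[1]:box[3],box[0]:box[2]]
    cv2.imwrite("pics/"+f,cv2.resize(im,None,fx=s,fy=s,interpolation=cv2.INTER_CUBIC))
E
python3 - <<'E'
from h import *
crop(cv2.imread("pics/top0.png"),"t_a.png",(130,130,360,250),3.4)
crop(cv2.imread("pics/side0.png"),"s_a.png",(150,100,360,370),2.2)
E
```

```text
(no output)
```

View pics/t_a.png

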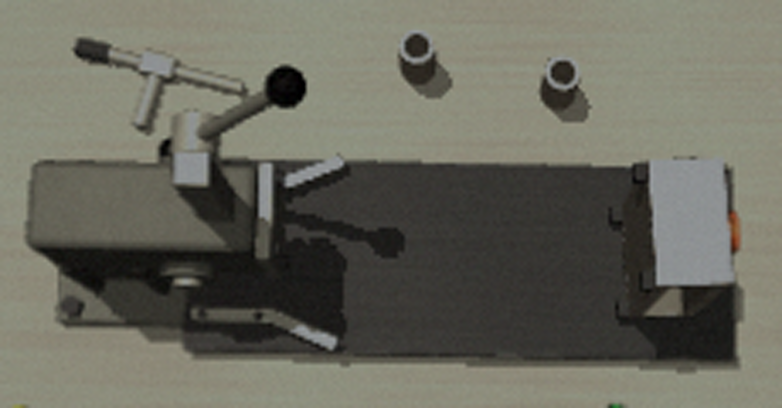

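View pics/s_a.png

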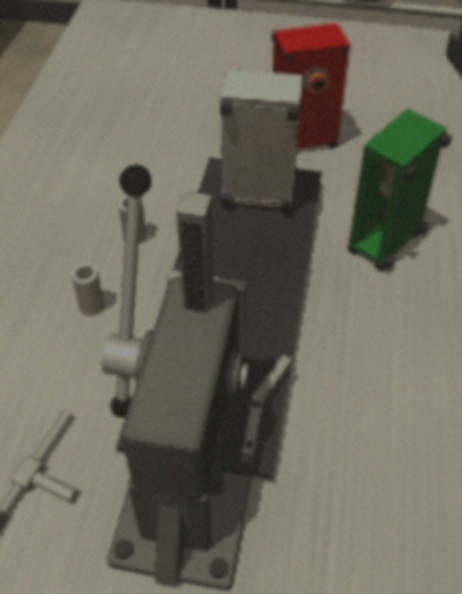

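```bash
cat > d.py <<'E'
from h import *
def fr(p,x,y,z):
    c,s=np.cos(p[2]),np.sin(p[2]);x,y,z=np.broadcast_arrays(x,y,z)
    return np.stack([p[0]+c*x-s*y,p[1]+s*x+c*y,z+0*x],-1).reshape(-1,3)
E
python3 - <<'E'
from d import *
f=lambda a:np.array([130+a[0]/3.4,130+a[1]/3.4])
for a in [(200,350),(735,357),(345,162),(640,167),(737,362),(735,160)]: print(a,atz("top",f(a),.03))
# ball, hub, jig top corners, from both
g=lambda a:np.array([150+a[0]/2.2,100+a[1]/2.2])
print("knob",tri(f((285,87)),g((135,181))))
for a in [(650,160),(724,160),(733,283),(657,284)]: print("jigtop",a,atz("top",f(a),.23))
for a in [(416,46),(562,72)]: print("insert",atz("top",f(a),.07))
print("jigtop side",[atz("side",g(a),.23) for a in [(228,72),(302,75),(296,106),(222,100)]])
print("hub",tri(f((195,130)),g((122,356))))
E
```

```text
(200, 350) [0.44887895 0.12066939 0.03      ]
(735, 357) [ 0.4397133 -0.3584591  0.03     ]
(345, 162) [ 0.6208919  -0.00794252  0.03      ]
(640, 167) [ 0.6148612  -0.27829643  0.03      ]
(737, 362) [ 0.43520581 -0.36008372  0.03      ]
(735, 160) [ 0.62109792 -0.36641746  0.03      ]
knob (array([0.60618046, 0.01617971, 0.32893502]), np.float64(0.0006235942485160651))
jigtop (650, 160) [ 0.57403121 -0.25899514  0.23      ]
jigtop (724, 160) [ 0.57379308 -0.31721775  0.23      ]
jigtop (733, 283) [ 0.47654422 -0.31998287  0.23      ]
jigtop (657, 284) [ 0.47621511 -0.26113843  0.23      ]
insert [ 0.71882646 -0.07376676  0.07      ]
insert [ 0.69378307 -0.20526753  0.07      ]
jigtop side [array([ 0.57385295, -0.30789633,  0.23      ]), array([ 0.47688628, -0.31759678,  0.23      ]), array([ 0.47783833, -0.25017974,  0.23      ]), array([ 0.5711749 , -0.24687039,  0.23      ])]
hub (array([0.61284488, 0.10644617, 0.17324878]), np.float64(0.0037466484335397818))
```

```bash
cat > ov.py <<'E'
from d import *
def lines(im,n,box,s,segs,col):
    for A,B in segs:
        P=proj(n,np.array([A,B]))
        P=((P+.5-[box[0],box[1]])*s-.5)
        cv2.line(im,*[tuple(int(round(v*16)) for v in q) for q in P],col,1,cv2.LINE_AA,4)
def boxseg(p,x0,x1,y0,y1,z0,z1):
    C=[fr(p,x,y,z)[0] for z in(z0,z1) for x,y in((x0,y0),(x1,y0),(x1,y1),(x0,y1))]
    return [(C[i],C[(i+1)%4]) for i in range(4)]+[(C[4+i],C[4+(i+1)%4]) for i in range(4)]+[(C[i],C[i+4]) for i in range(4)]
def overlay(src,n,out,box,s,press,jig):
    im=cv2.imread(src)[box[1]:box[3],box[0]:box[2]]
    im=cv2.resize(im,None,fx=s,fy=s,interpolation=cv2.INTER_CUBIC)
    im=cv2.convertScaleAbs(im,alpha=1.5)
    lines(im,n,box,s,boxseg(press,-.435,.06,-.088,.088,.03,.03)[:4],(0,255,0))
    lines(im,n,box,s,boxseg(press,-.04,.15,-.039,.039,.132,.242),(255,255,0))
    for sg in(1,-1):
        lines(im,n,box,s,[(fr(press,.05,sg*.0525,.052)[0],fr(press,-.022,sg*.0525,.052)[0]),(fr(press,-.022,sg*.0525,.052)[0],fr(press,-.08,sg*.077,.052)[0])],(0,0,255))
    if jig is not None: lines(im,n,box,s,boxseg(jig,-.035,.025,-.05,.05,.04,.23),(255,0,255))
    cv2.imwrite("pics/"+out,im)
E
python3 - <<'E'
from ov import *
P=(.535,.073,np.deg2rad(88.85));J=(.5255,-.2845,np.deg2rad(91))
overlay("pics/top0.png","top","ot0.png",(130,130,360,250),3.4,P,J)
overlay("pics/side0.png","side","os0.png",(150,100,360,370),2.2,P,J)
E
```

```text
(no output)
```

View pics/ot0.png

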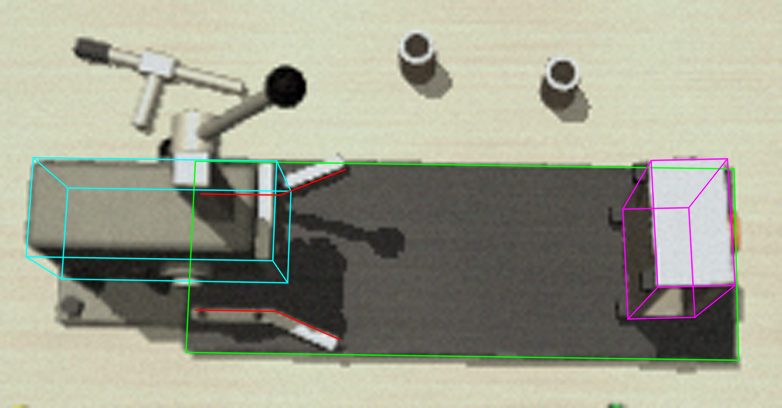

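View pics/os0.png

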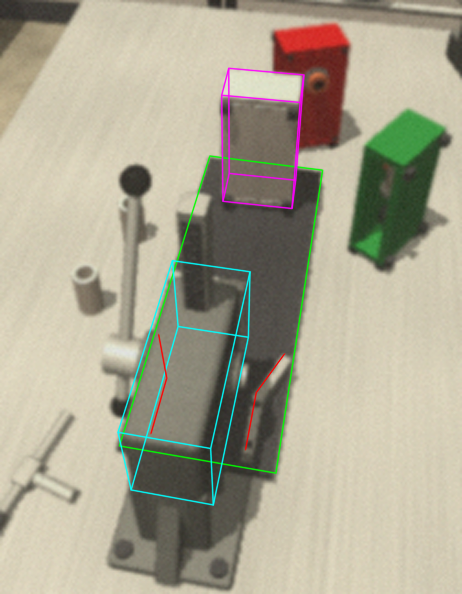

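Run:
```python
from d import *
f=lambda a:np.array([130+a[0]/3.4,130+a[1]/3.4]);g=lambda a:np.array([150+a[0]/2.2,100+a[1]/2.2])
print("rack",tri(f((192,168)),g((196,202))))
for a in[(363,215),(399,195),(412,218),(377,243)]: print("red",atz("top",a,.2))
for a in[(293,268),(310,248),(342,268),(328,290)]: print("green",atz("top",a,.2))
print("hub pred",fr((.535,.073,np.deg2rad(88.85)),0,-.08,.17))
crop(cv2.imread("pics/top0.png"),"c_jig.png",(300,165,420,295),4.5)
```

```text
rack (array([0.53614448, 0.07440625, 0.37034857]), np.float64(0.0012233676727884675))
red [ 0.47589775 -0.37297965  0.2       ]
red [ 0.53005297 -0.47556351  0.2       ]
red [ 0.46641741 -0.50734618  0.2       ]
red [ 0.40026752 -0.40710243  0.2       ]
green [ 0.33723648 -0.18164883  0.2       ]
green [ 0.38906777 -0.22751416  0.2       ]
green [ 0.33578557 -0.31055582  0.2       ]
green [ 0.279465   -0.27187964  0.2       ]
hub pred [[0.61498389 0.0713944  0.17      ]]
```

View pics/c_jig.png

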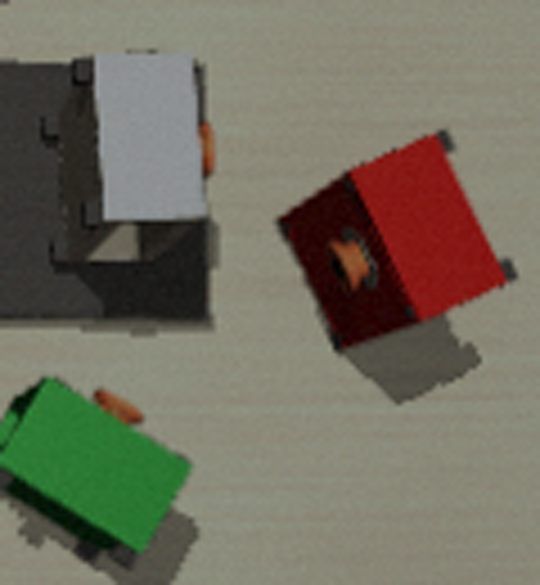

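arm_command(
  series=[
    [[1,0.03,-0.047,0.03,0,0,-3.7],[1,0.03,-0.047,0.03,0,0,-3.7],[1,0.03,-0.047,0.03,0,0,-3.7],[1,0.03,-0.047,0.03,0,0,-3.7],[1,0.03,-0.047,0.03,0,0,-3.7],[1,0.003,-0.05,0.005,0,0,-3.7],[1,0.003,-0.05,0.005,0,0,-3.7],[1,0.003,-0.05,0.005,0,0,-3.7],[1,0.003,-0.05,0.005,0,0,-3.7],[1,0.003,-0.05,0.005,0,0,-3.7],[1,0.003,-0.05,0.005,0,0,-3.7]],
  ],
)

```text
t: 1.48
tcp_pos: [0.3763, -0.0123, 0.4061]
ee_rot: [[-0.449, 0.894, -0.009], [0.894, 0.449, -0.003], [0.002, -0.01, -1.0]]
contact_force: [0.4, 0.4, 0.4]
width: 0.0001
```

arm_command(
  series=[
    [[1,0.021,-0.05,-0.01,0,0,-4],[1,0.021,-0.05,-0.01,0,0,-4],[1,0.021,-0.05,-0.01,0,0,-4],[1,0.021,-0.05,-0.01,0,0,-4],[1,0.021,-0.05,-0.015,0,0,-4],[1,0.021,-0.05,-0.015,0,0,-4],[1,0.021,-0.045,-0.02,0,0,-4]],
  ],
)

```text
t: 2.35
tcp_pos: [0.5254, -0.3701, 0.3136]
ee_rot: [[0.043, 0.999, -0.006], [0.999, -0.043, -0.0], [-0.0, -0.006, -1.0]]
contact_force: [0.6, 0.9, 0.5]
width: 0.0
```

arm_command(
  series=[
    [[1,0.001,0.015,-0.04,0,0,1.3],[1,0,0,-0.04,0,0,0],[1,0,0,-0.025,0,0,0],[1,0,0,0,0,0,0]],
  ],
)

```text
t: 2.85
tcp_pos: [0.5246, -0.3567, 0.1976]
ee_rot: [[0.025, 1.0, -0.015], [1.0, -0.025, 0.008], [0.007, -0.015, -1.0]]
contact_force: [-0.4, 0.7, -0.2]
width: 0.0
```

Run:
```python
from h import *
snap("top","t1.png",(270,140,420,290),4)
snap("side","s1.png",(200,60,360,220),4)
```

```text
(no output)
```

View pics/t1.png

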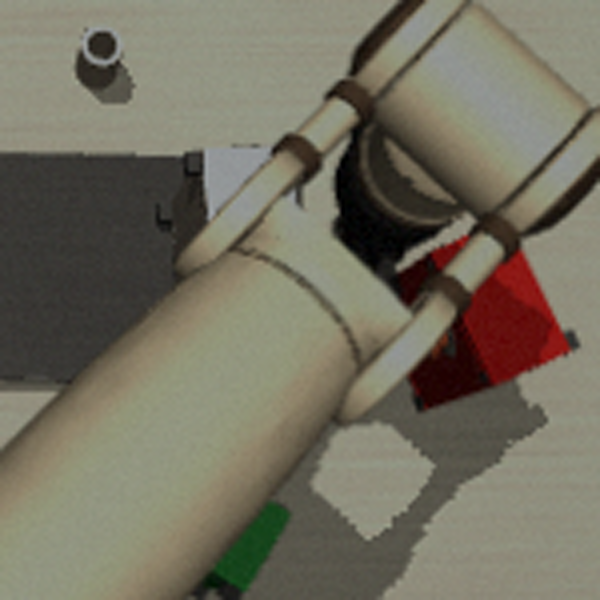

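View pics/s1.png

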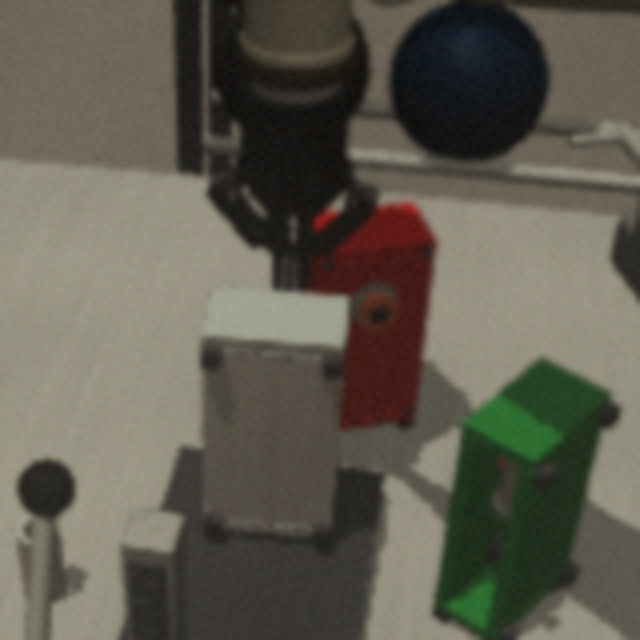

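arm_command(
  series=[
    [[1,0,0.008,0.008,0,0,0],[1,0,0.006,0,0,0,0],[1,0,0.006,0.0,0,0,0],[1,0,0.005,0,0,0,0],[1,0,0.005,0,0,0,0]],
  ],
)

```text
t: 3.58
tcp_pos: [0.5279, -0.3275, 0.2153]
ee_rot: [[0.024, 1.0, -0.004], [1.0, -0.024, -0.003], [-0.003, -0.004, -1.0]]
contact_force: [-0.1, -0.8, 0.4]
width: -0.0
```

arm_command(
  series=[
    [[1,-0.001,0.005,-0.006,0,0,0],[1,0,0.005,0,0,0,0],[1,0,0.005,0.0,0,0,0],[1,0,0.005,0,0,0,0]],
  ],
)

```text
t: 4.08
tcp_pos: [0.5268, -0.3072, 0.2093]
ee_rot: [[0.025, 1.0, -0.003], [1.0, -0.025, -0.005], [-0.005, -0.003, -1.0]]
contact_force: [-0.6, -1.0, 0.7]
width: -0.0002
```

arm_command(
  series=[
    [[1,0,0.005,0,0,0,0],[1,0,0.005,0,0,0,0],[1,0,0.005,0.0,0,0,0],[1,0,0.005,0,0,0,0]],
  ],
)

```text
t: 4.58
tcp_pos: [0.5268, -0.2851, 0.209]
ee_rot: [[0.025, 1.0, -0.004], [1.0, -0.025, -0.003], [-0.004, -0.004, -1.0]]
contact_force: [-0.4, -0.5, -0.1]
width: -0.0
```

Run:
```python
from h import *
snap("side","s2.png",(200,60,360,220),4)
```

```text
(no output)
```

View pics/s2.png

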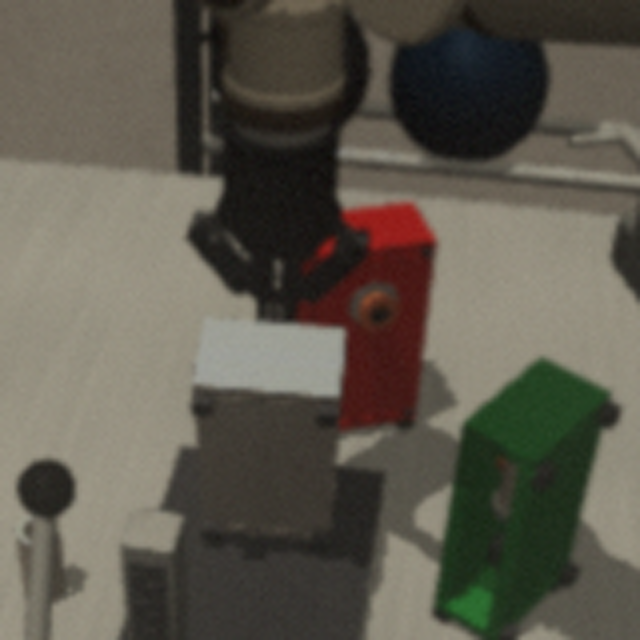

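arm_command(
  series=[
    [[1,0,0.004,0,0,0,0],[1,0,0.004,0,0,0,0],[1,0,0.004,0.0,0,0,0],[1,0,0.004,0,0,0,0],[1,0,0.004,0,0,0,0],[1,0,0.004,0,0,0,0]],
  ],
)

```text
t: 5.38
tcp_pos: [0.5266, -0.2585, 0.2084]
ee_rot: [[0.024, 1.0, -0.005], [1.0, -0.024, -0.002], [-0.002, -0.004, -1.0]]
contact_force: [0.4, 0.1, -0.1]
width: 0.0002
```

Run:
```python
from h import *
snap("side","s3.png",(180,60,360,240),3.5)
```

```text
(no output)
```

View pics/s3.png

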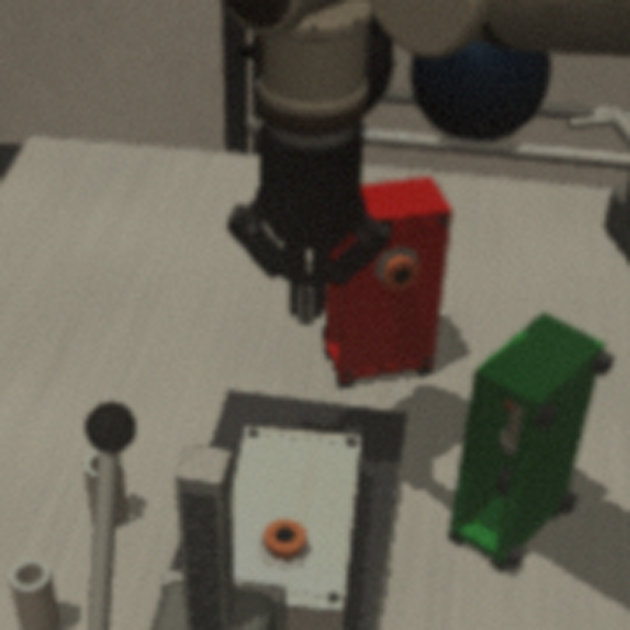

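Run:
```python
from h import *
g=lambda a:np.array([180+(a[0]+.5)/3.5-.5,60+(a[1]+.5)/3.5-.5])
for a in[(245,428),(361,436),(341,606)]: print(atz("side",g(a),.1))
print("bush",atz("side",g((286,535)),.116))
```

```text
[ 0.57439805 -0.23679697  0.1       ]
[ 0.47477073 -0.24325131  0.1       ]
[ 0.46960965 -0.0573143   0.1       ]
bush [ 0.5190203  -0.10677765  0.116     ]
```

arm_command(
  series=[
    [[1,-0.004,-0.03,0,0,0,0],[1,-0.004,-0.004,-0.04,0,0,0],[1,0,0,-0.04,0,0,0],[1,0,0,-0.03,0,0,0],[1,0,0,-0.025,0,0,0],[1,0,0,0,0,0,0]],
  ],
)

```text
t: 6.18
tcp_pos: [0.5189, -0.2931, 0.0712]
ee_rot: [[0.024, 1.0, -0.002], [1.0, -0.024, -0.004], [-0.004, -0.002, -1.0]]
contact_force: [-0.2, -1.0, 0.0]
width: -0.0001
```

Run:
```python
from h import *
snap("side","s4.png",(180,60,360,240),3.5)
snap("top","t4.png",(170,120,370,270),4)
```

```text
(no output)
```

View pics/s4.png

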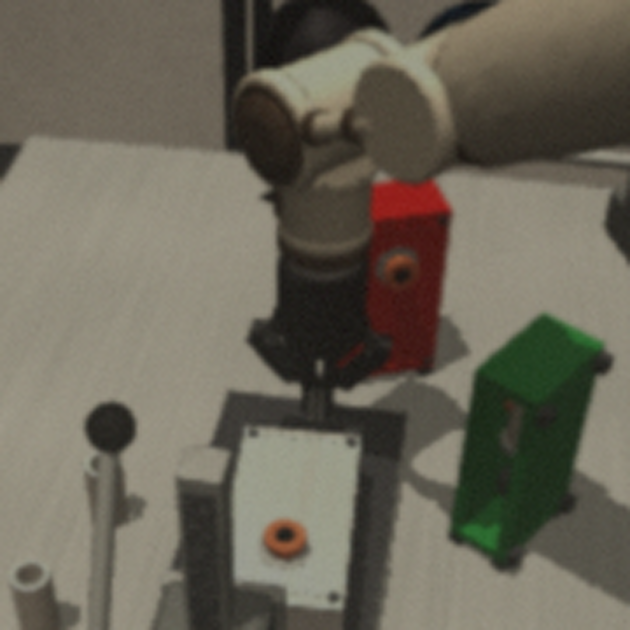

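View pics/t4.png

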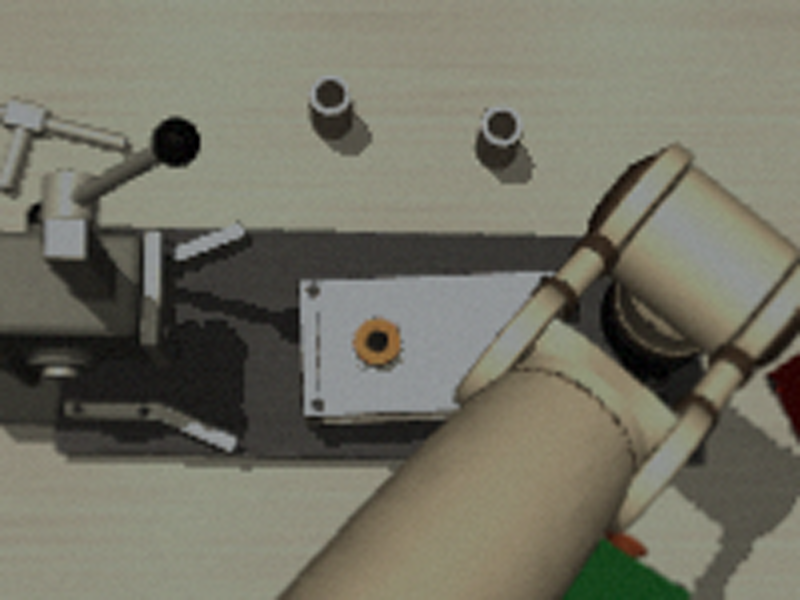

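Run:
```python
from d import *
P=(.535,.073,np.deg2rad(88.85))
def rel(q):
    c,s=np.cos(P[2]),np.sin(P[2]);d=q[:2]-P[:2];return (d@[c,s]).round(4),(d@[-s,c]).round(4)
f=lambda a:np.array([170+(a[0]+.5)/4-.5,120+(a[1]+.5)/4-.5])
for a,z in[((301,281),.1),((305,413),.1),((545,272),.1),((378,342),.116)]: q=atz("top",f(a),z);print(q,rel(q))
```

```text
[ 0.56729122 -0.05216457  0.1       ] (np.float64(-0.1245), np.float64(-0.0348))
[ 0.46992775 -0.05520957  0.1       ] (np.float64(-0.1295), np.float64(0.0625))
[ 0.57311149 -0.23140899  0.1       ] (np.float64(-0.3036), np.float64(-0.0442))
[ 0.51891647 -0.10812852  0.116     ] (np.float64(-0.1814), np.float64(0.0124))
```

arm_command(
  series=[
    [[1,0,0.015,-0.006,0,0,0],[1,0,0.01,0,0,0,0],[1,0,0.005,0,0,0,0],[1,0,0.003,0,0,0,0],[1,0,0.003,0,0,0,0],[1,0,0.003,0,0,0,0],[1,0,0.003,0,0,0,0],[1,0,0.003,0,0,0,0]],
  ],
)

```text
t: 7.28
tcp_pos: [0.5232, -0.2499, 0.0723]
ee_rot: [[0.023, 1.0, 0.009], [1.0, -0.023, -0.016], [-0.016, 0.009, -1.0]]
contact_force: [-0.6, -4.8, -1.5]
width: -0.0
```

arm_command(
  series=[
    [[1,-0.003,0.004,-0.003,0,0,0],[1,-0.001,0.004,-0.002,0,0,0],[1,0,0.004,-0.002,0,0,0],[1,0,0.004,-0.001,0,0,0],[1,0,0.004,-0.001,0,0,0],[1,0,0.004,-0.001,0,0,0]],
  ],
)

```text
t: 8.02
tcp_pos: [0.5258, -0.239, 0.0723]
ee_rot: [[0.024, 0.999, 0.027], [0.999, -0.023, -0.043], [-0.042, 0.028, -0.999]]
contact_force: [-0.8, -5.9, 1.7]
width: -0.0
```

arm_command(
  series=[
    [[1,-0.003,0.005,-0.003,1.5,1.0,0],[1,-0.002,0.006,-0.003,1,0.7,0],[1,-0.002,0.006,-0.002,0.7,0.5,0],[1,-0.001,0.006,-0.001,0.7,0.5,0],[1,-0.001,0.006,-0.001,0.7,0.5,0],[1,-0.001,0.006,-0.001,0.6,0.4,0]],
  ],
)

```text
t: 8.78
tcp_pos: [0.5235, -0.2169, 0.0713]
ee_rot: [[0.025, 1.0, -0.017], [0.999, -0.025, 0.023], [0.022, -0.018, -1.0]]
contact_force: [0.3, -6.5, 0.4]
width: -0.0002
```

arm_command(
  series=[
    [[1,-0.001,0.006,-0.001,0,0,0],[1,-0.001,0.007,-0.001,0,0,0],[1,-0.001,0.007,-0.001,0.2,0.1,0],[1,-0.001,0.007,-0.001,0.3,0.2,0],[1,-0.001,0.007,-0.001,0.4,0.3,0],[1,-0.001,0.007,-0.001,0.5,0.3,0],[1,-0.001,0.007,-0.001,0.5,0.3,0],[1,-0.001,0.007,-0.001,0.5,0.3,0]],
  ],
)

```text
t: 9.78
tcp_pos: [0.5217, -0.1738, 0.0712]
ee_rot: [[0.027, 0.999, -0.027], [0.999, -0.025, 0.039], [0.038, -0.028, -0.999]]
contact_force: [1.1, -6.4, 0.7]
width: 0.0001
```

Run:
```python
from h import *
snap("top","t5.png",(170,120,370,270),4)
```

```text
(no output)
```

View pics/t5.png

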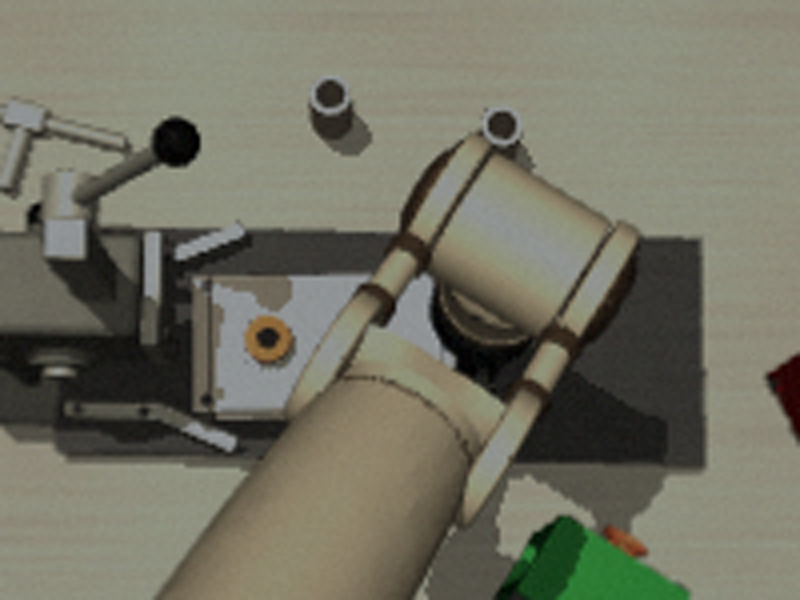

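```bash
cat > rel.py <<'E'
from d import *
P=(.535,.073,np.deg2rad(88.85))
def rel(q):
    c,s=np.cos(P[2]),np.sin(P[2]);d=q[:2]-P[:2];return (d@[c,s]).round(4),(d@[-s,c]).round(4)
f=lambda a:np.array([170+(a[0]+.5)/4-.5,120+(a[1]+.5)/4-.5])
E
python3 - <<'E'
from rel import *
for a,z in[((192,277),.1),((194,414),.1),((380,276),.1),((270,340),.116)]: q=atz("top",f(a),z);print(q,rel(q))
E
```

```text
[0.57070023 0.02786287 0.1       ] (np.float64(-0.0444), np.float64(-0.0366))
[0.46955145 0.02501891 0.1       ] (np.float64(-0.0493), np.float64(0.0645))
[ 0.57073634 -0.11009977  0.1       ] (np.float64(-0.1823), np.float64(-0.0394))
[ 0.52077461 -0.03050099  0.116     ] (np.float64(-0.1038), np.float64(0.0121))
```

arm_command(
  series=[
    [[1,0,-0.005,-0.002,-1.2,-0.8,0],[1,-0.006,0,-0.002,-0.6,-0.4,-1.5],[1,-0.006,0,-0.002,-0.3,-0.2,-1.5],[1,0,0.002,-0.001,0,0,0]],
  ],
)

```text
t: 10.32
tcp_pos: [0.5075, -0.1742, 0.0626]
ee_rot: [[0.082, 0.997, -0.003], [0.997, -0.082, 0.005], [0.005, -0.003, -1.0]]
contact_force: [-0.5, 0.2, 0.1]
width: 0.0003
```

arm_command(
  series=[
    [[1,0,0.003,0.001,0,0,0],[1,0,0.003,0,0,0,0],[1,0,0.004,0,0.3,0.1,0],[1,0,0.005,0,0.4,0.2,0],[1,-0.001,0.006,0,0.4,0.2,0],[1,-0.001,0.006,-0.001,0.4,0.2,0]],
  ],
)

```text
t: 11.08
tcp_pos: [0.506, -0.1493, 0.063]
ee_rot: [[0.082, 0.997, -0.014], [0.996, -0.081, 0.026], [0.024, -0.016, -1.0]]
contact_force: [-0.5, -7.0, 2.3]
width: -0.0001
```

Run:
```python
from h import *
snap("top","t6.png",(170,120,370,270),4)
```

View pics/t6.png

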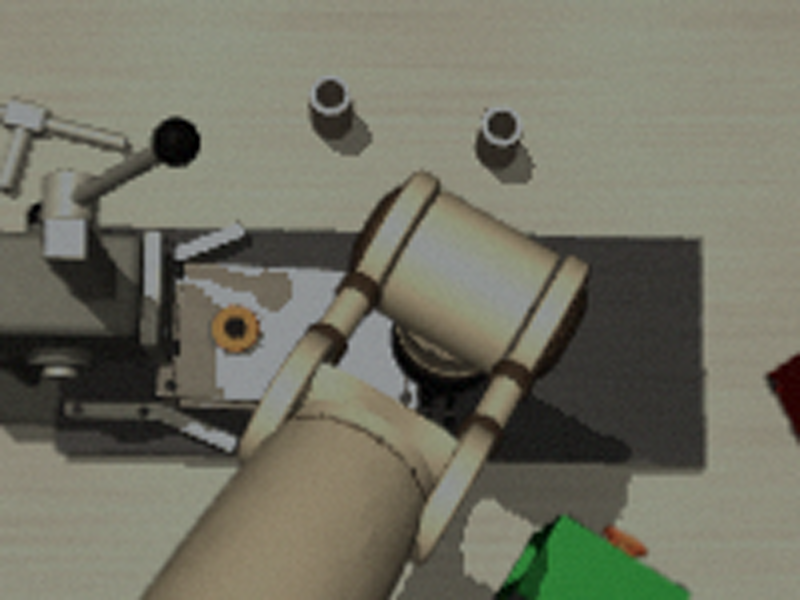

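Run:
```python
from rel import *
for a,z in[((186,263),.1),((340,270),.1),((157,397),.1),((260,408),.1),((236,329),.116)]: q=atz("top",f(a),z);print(q,rel(q))
```

```text
[0.58123887 0.03243692 0.1       ] (np.float64(-0.0396), np.float64(-0.047))
[ 0.57538811 -0.08077378  0.1       ] (np.float64(-0.1529), np.float64(-0.0435))
[0.48204074 0.0520233  0.1       ] (np.float64(-0.022), np.float64(0.0525))
[ 0.47371849 -0.02268099  0.1       ] (np.float64(-0.0969), np.float64(0.0593))
[ 0.52892556 -0.0059691   0.116     ] (np.float64(-0.0791), np.float64(0.0045))
```

arm_command(
  series=[
    [[1,0,-0.006,0.0,-0.8,-0.4,0],[1,0.01,-0.002,0,-0.4,-0.2,1.7],[1,0.012,0,0,-0.2,-0.1,1.7],[1,0,0.002,0,0,0,0]],
  ],
)

```text
t: 11.62
tcp_pos: [0.53, -0.1527, 0.0633]
ee_rot: [[0.018, 1.0, -0.001], [1.0, -0.018, 0.004], [0.004, -0.001, -1.0]]
contact_force: [0.6, -0.1, -0.3]
width: 0.0002
```

arm_command(
  series=[
    [[1,0,0.003,0,0,0,0],[1,0,0.003,0,0,0,0],[1,0,0.004,0,0.3,0.1,0],[1,0,0.005,0,0.4,0.2,0],[1,-0.001,0.006,0,0.4,0.2,0],[1,-0.001,0.006,-0.001,0.4,0.2,0],[1,-0.001,0.006,-0.001,0.4,0.2,0],[1,-0.001,0.006,-0.001,0.4,0.2,0]],
  ],
)

```text
t: 12.62
tcp_pos: [0.5293, -0.1207, 0.0634]
ee_rot: [[0.018, 1.0, -0.012], [0.999, -0.018, 0.028], [0.027, -0.012, -1.0]]
contact_force: [1.6, -6.7, 1.1]
width: 0.0002
```

Run:
```python
from h import *
snap("top","t7.png",(130,120,330,270),4)
```

```text
(no output)
```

View pics/t7.png

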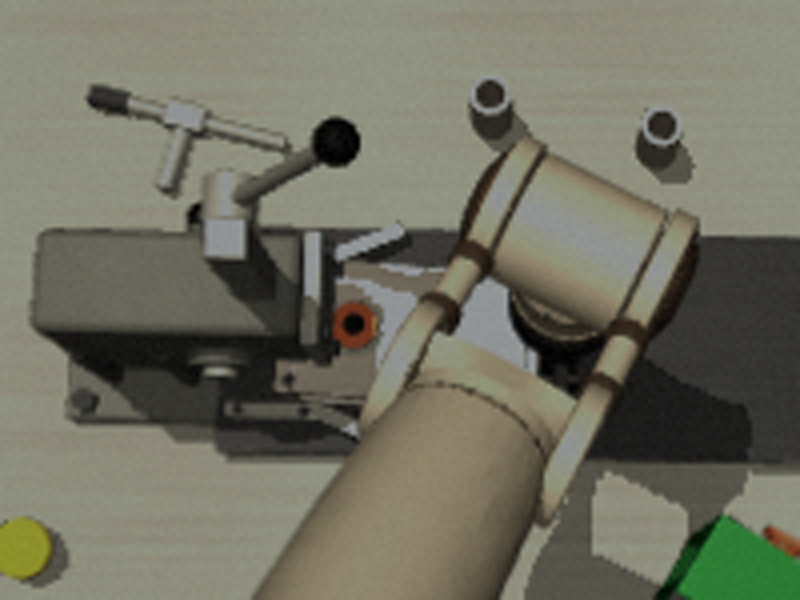

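Run:
```python
from rel import *
f=lambda a:np.array([130+(a[0]+.5)/4-.5,120+(a[1]+.5)/4-.5])
for a,z in[((345,261),.1),((500,268),.1),((275,392),.1),((355,398),.1),((354,325),.116)]: q=atz("top",f(a),z);print(q,rel(q))
```

```text
[0.58274796 0.0331971  0.1       ] (np.float64(-0.0388), np.float64(-0.0485))
[ 0.5768895  -0.08077765  0.1       ] (np.float64(-0.1529), np.float64(-0.045))
[0.48580138 0.08262464 0.1       ] (np.float64(0.0086), np.float64(0.0494))
[0.48120585 0.02444317 0.1       ] (np.float64(-0.0496), np.float64(0.0528))
[0.53199579 0.02435165 0.116     ] (np.float64(-0.0487), np.float64(0.002))
```

arm_command(
  series=[
    [[1,0,-0.005,0.0,3,-0.3,0],[1,0,0,0,3,-0.2,0],[1,0,0,0,3,0,0],[1,0,0,0,3,0,0],[1,0,0.002,0,2,0,0]],
  ],
)

```text
t: 13.3
tcp_pos: [0.529, -0.1173, 0.0641]
ee_rot: [[0.014, 1.0, -0.004], [0.959, -0.012, 0.284], [0.284, -0.008, -0.959]]
contact_force: [-0.3, -4.3, -3.4]
width: 0.0
```

Run:
```python
from h import *
snap("side","s8.png",(150,60,350,260),3)
```

```text
(no output)
```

View pics/s8.png

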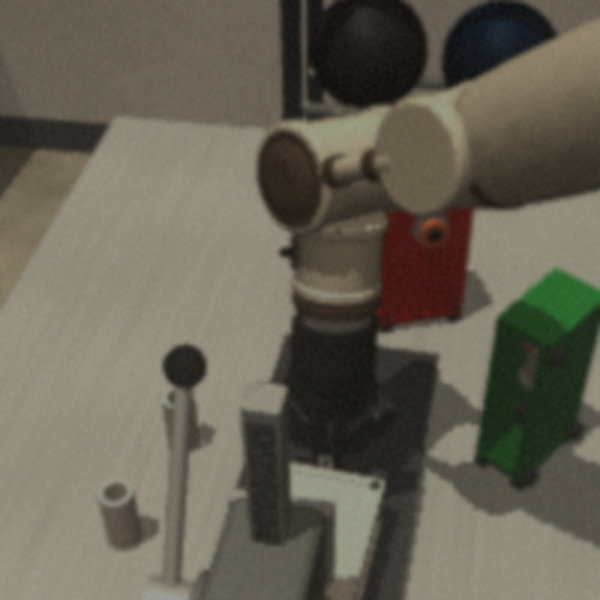

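arm_command(
  series=[
    [[1,0,0.004,0,0,0,0],[1,0,0.005,0,0,0,0],[1,0,0.006,0,0.3,0,0],[1,0,0.006,0,0.3,0,0],[1,0,0.006,0,0.3,0,0],[1,0,0.006,0,0.3,0,0]],
  ],
)

```text
t: 14.1
tcp_pos: [0.5296, -0.0845, 0.064]
ee_rot: [[0.015, 1.0, -0.002], [0.954, -0.013, 0.299], [0.299, -0.007, -0.954]]
contact_force: [0.4, -5.4, -2.6]
width: 0.0002
```

arm_command(
  series=[
    [[1,0,0.004,0,0.2,0,0],[1,0,0.004,0,0.2,0,0],[1,0,0.004,0,0.2,0,0]],
  ],
)

```text
t: 14.48
tcp_pos: [0.531, -0.0738, 0.0643]
ee_rot: [[0.014, 1.0, 0.001], [0.952, -0.014, 0.305], [0.305, -0.003, -0.952]]
contact_force: [1.8, -8.5, -2.4]
width: -0.0
```

arm_command(
  series=[
    [[1,0,0.004,0,0.2,0,0],[1,0,0.004,0,0.2,0,0]],
  ],
)

```text
t: 14.72
tcp_pos: [0.5323, -0.0674, 0.0647]
ee_rot: [[0.014, 1.0, 0.005], [0.951, -0.015, 0.308], [0.308, 0.0, -0.951]]
contact_force: [0.2, -12.8, -4.1]
width: -0.0002
```

arm_command(
  series=[
    [[1,0,0.004,0,0.2,0,0]],
  ],
)

```text
t: 14.85
tcp_pos: [0.5332, -0.067, 0.0647]
ee_rot: [[0.013, 1.0, 0.007], [0.953, -0.015, 0.303], [0.303, 0.003, -0.953]]
contact_force: [-0.8, -22.5, -4.3]
width: 0.0003
```

arm_command(
  series=[
    [[1,0,0.002,0,0,0,0]],
  ],
)

```text
t: 14.98
tcp_pos: [0.5337, -0.0674, 0.0647]
ee_rot: [[0.013, 1.0, 0.008], [0.954, -0.015, 0.298], [0.298, 0.004, -0.954]]
contact_force: [-0.6, -10.0, -4.7]
width: 0.0005
```

arm_command(
  series=[
    [[1,0,0.002,0,0,0,0]],
  ],
)

```text
t: 15.1
tcp_pos: [0.5338, -0.0674, 0.0646]
ee_rot: [[0.013, 1.0, 0.009], [0.956, -0.015, 0.294], [0.294, 0.005, -0.956]]
contact_force: [-0.4, -10.9, -3.5]
width: -0.0001
```

Run:
```python
from h import *
snap("side","s9.png",(150,60,350,260),3)
snap("top","t9.png",(130,120,330,270),4)
print(bot.read_state()["contact_force"])
```

```text
[ -0.89876087 -12.04828316  -2.57193181]
```

View pics/s9.png

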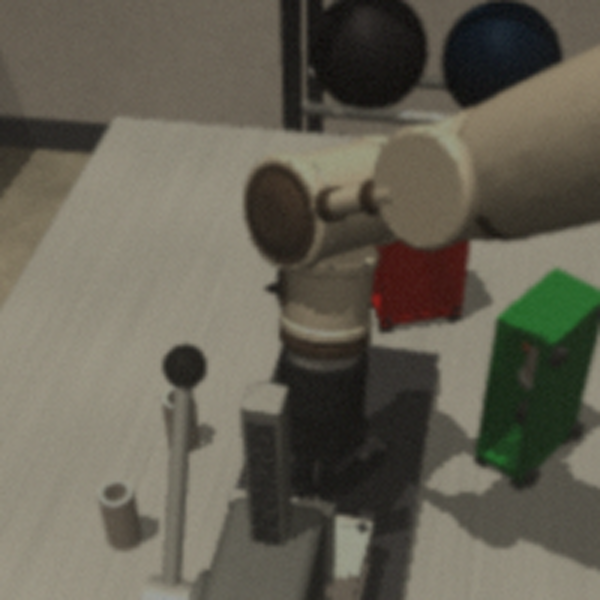

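View pics/t9.png

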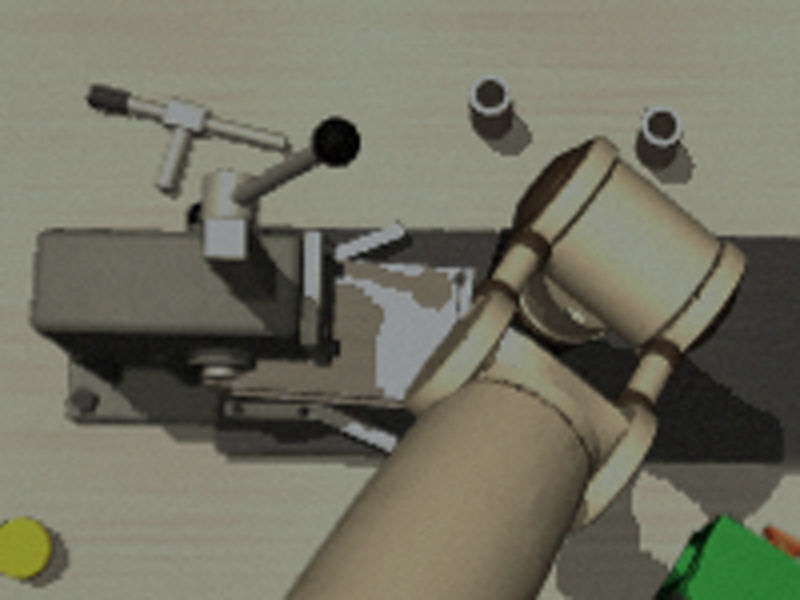

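Run:
```python
from rel import *
f=lambda a:np.array([130+(a[0]+.5)/4-.5,120+(a[1]+.5)/4-.5])
for a,z in[((345,261),.1),((474,266),.1),((240,389),.1),((400,396),.1)]: q=atz("top",f(a),z);print(q,rel(q))
```

```text
[0.58274796 0.0331971  0.1       ] (np.float64(-0.0388), np.float64(-0.0485))
[ 0.57849045 -0.06168942  0.1       ] (np.float64(-0.1338), np.float64(-0.0462))
[0.48807893 0.10817826 0.1       ] (np.float64(0.0342), np.float64(0.0476))
[ 0.48252906 -0.00814859  0.1       ] (np.float64(-0.0822), np.float64(0.0508))
```

arm_command(
  series=[
    [[1,0,-0.03,0,0,0,0],[1,0,-0.025,0.04,0,0,0],[0,0.018,0,0.06,-4.3,0,0],[0,0.018,0,0.06,-4.3,0,0],[0,0.018,0,0.06,-4.3,0,0],[0,0.018,0,0.06,-4,0,0],[0,0,0,0.055,0,0,0]],
  ],
)

```text
t: 16.08
tcp_pos: [0.5991, -0.1106, 0.4006]
ee_rot: [[0.015, 1.0, -0.009], [1.0, -0.015, 0.023], [0.023, -0.009, -1.0]]
contact_force: [0.7, -0.7, -0.4]
width: 0.043
```

arm_command(
  series=[
    [[0,0.004,0.05,0.01,-1,-0.4,0],[0,0.003,0.045,0,0,0,0],[0,0,0.03,0,0,0,0],[0,0,0,0,0,0,0]],
  ],
)

```text
t: 16.58
tcp_pos: [0.6051, 0.0237, 0.4175]
ee_rot: [[0.01, 1.0, 0.003], [1.0, -0.01, 0.013], [0.013, 0.003, -1.0]]
contact_force: [-1.0, 0.0, -0.1]
width: 0.0424
```

Run:
```python
from h import *
print(bot.read_state()["tcp_pos"])
snap("side","s10.png",(130,60,350,280),2.7)
```

```text
[0.60510445 0.02366141 0.41749691]
```

View pics/s10.png

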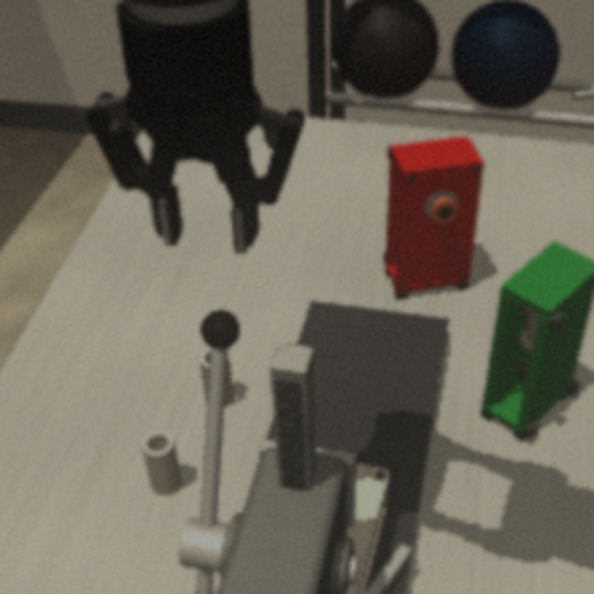

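arm_command(
  series=[
    [[0,0.001,-0.007,-0.03,-0.5,0,0],[0,0,0,-0.03,0,0,0],[0,0,0,-0.025,0,0,0],[0,0,0,-0.012,0,0,0],[0,0,0,0,0,0,0]],
  ],
)

```text
t: 17.25
tcp_pos: [0.6045, 0.0121, 0.3168]
ee_rot: [[0.015, 1.0, -0.002], [1.0, -0.015, 0.007], [0.007, -0.002, -1.0]]
contact_force: [-0.0, -0.2, 0.7]
width: 0.0427
```

Run:
```python
from h import *
print(bot.read_state()["tcp_pos"])
snap("side","s11.png",(130,60,350,280),2.7)
snap("top","t11.png",(150,110,290,215),5)
```

```text
[0.60450117 0.01214164 0.31681552]
```

View pics/s11.png

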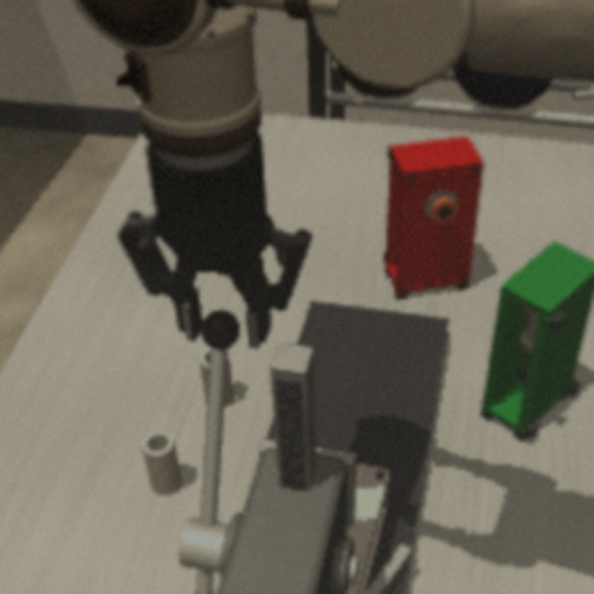

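View pics/t11.png

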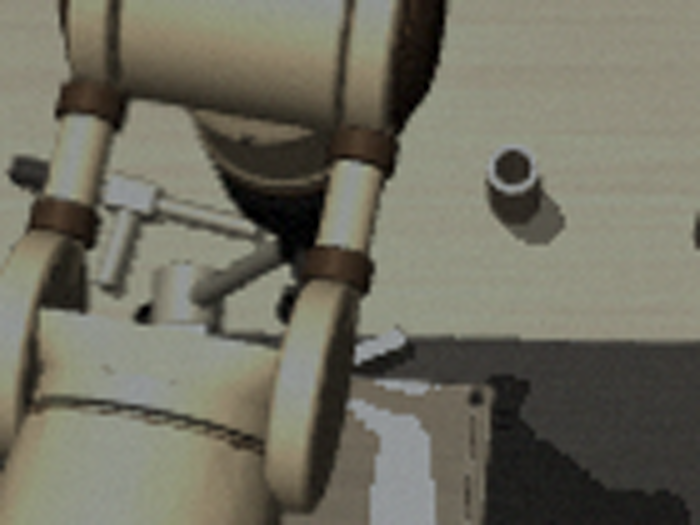

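arm_command(
  series=[
    [[0,0.001,0.004,-0.006,0,0,0],[0.5,0,0,0,0,0,0],[1,0,0,0,0,0,0],[1,0,0,0,0,0,0],[1,0,0,0,0,0,0]],
  ],
)

```text
t: 17.98
tcp_pos: [0.6065, 0.0165, 0.3141]
ee_rot: [[0.015, 1.0, 0.003], [1.0, -0.015, 0.005], [0.005, 0.003, -1.0]]
contact_force: [-1.4, -0.3, -1.6]
width: 0.0272
```

arm_command(
  series=[
    [[0.2,0,0,0,0,0,0],[0.2,0,0,-0.005,0,0,0],[0.2,0,0.0,-0.003,0,0,0],[1,0,0,0,0,0,0],[1,0,0,0,0,0,0],[1,0,0,0,0,0,0]],
  ],
)

```text
t: 18.73
tcp_pos: [0.6065, 0.0164, 0.3068]
ee_rot: [[0.015, 1.0, 0.004], [1.0, -0.015, 0.005], [0.005, 0.004, -1.0]]
contact_force: [-2.2, 0.8, 1.0]
width: 0.0272
```

arm_command(
  series=[
    [[1,0,-0.0075,-0.0045,0,0,0],[1,0,-0.0075,-0.0055,0,0,0],[1,0,-0.007,-0.0055,0,0,0],[1,0,-0.007,-0.006,0,0,0],[1,0,-0.0065,-0.006,0,0,0]],
  ],
)

```text
t: 19.35
tcp_pos: [0.6057, -0.0197, 0.2799]
ee_rot: [[0.013, 1.0, 0.003], [1.0, -0.013, 0.009], [0.009, 0.003, -1.0]]
contact_force: [-3.7, 2.5, 3.5]
width: 0.0273
```

arm_command(
  series=[
    [[1,0,-0.006,-0.0065,0,0,0],[1,0,-0.0058,-0.007,0,0,0],[1,0,-0.0055,-0.0075,0,0,0],[1,0,-0.005,-0.0075,0,0,0]],
  ],
)

```text
t: 19.85
tcp_pos: [0.6051, -0.0451, 0.2533]
ee_rot: [[0.016, 1.0, 0.004], [1.0, -0.016, 0.008], [0.008, 0.004, -1.0]]
contact_force: [-4.8, 3.1, 7.5]
width: 0.0272
```

arm_command(
  series=[
    [[1,-0.0005,-0.004,-0.006,0,0,0],[1,-0.0005,-0.0038,-0.0065,0,0,0],[1,-0.0005,-0.0035,-0.0065,0,0,0],[1,0,-0.0032,-0.007,0,0,0]],
  ],
)

```text
t: 20.35
tcp_pos: [0.6049, -0.0606, 0.2297]
ee_rot: [[0.019, 1.0, 0.01], [1.0, -0.019, 0.012], [0.012, 0.01, -1.0]]
contact_force: [-5.2, 3.7, 6.4]
width: 0.0273
```

arm_command(
  series=[
    [[1,-0.0005,-0.0026,-0.006,0,0,0],[1,-0.0005,-0.0025,-0.006,0,0,0]],
  ],
)

```text
t: 20.6
tcp_pos: [0.6048, -0.066, 0.2189]
ee_rot: [[0.019, 1.0, 0.014], [1.0, -0.019, 0.013], [0.013, 0.014, -1.0]]
contact_force: [-4.3, 4.0, 6.8]
width: 0.027
```

arm_command(
  series=[
    [[1,0,-0.002,-0.005,0,0,0],[1,0,-0.0015,-0.005,0,0,0]],
  ],
)

```text
t: 20.85
tcp_pos: [0.6047, -0.0739, 0.211]
ee_rot: [[0.021, 1.0, 0.015], [1.0, -0.021, 0.006], [0.006, 0.015, -1.0]]
contact_force: [-7.3, -4.4, 10.0]
width: 0.0247
```

Run:
```python
from h import *
print(bot.read_state()["contact_force"])
snap("side","s12.png",(130,60,350,280),2.7)
```

```text
[-7.32583245 -4.43394091  9.95632693]
```

View pics/s12.png

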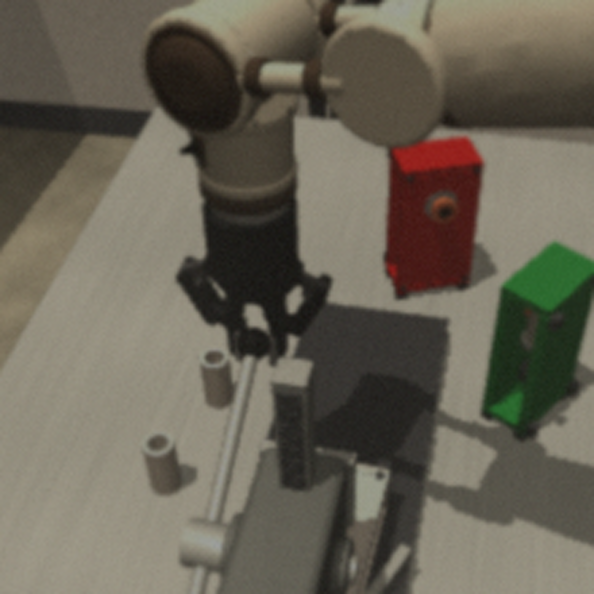

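Run:
```python
from h import *
o,d=ray("side",(130+255.5/2.7-.5,60+341.5/2.7-.5)); p=o+d*(.6045-o[0])/d[0]; print(p)
for th in (.55,.6,.65,.7,.75,.8,.85):
    q=proj("side",[.6055-.0018*th/.8,.106-.18*np.sin(.5236+th),.173+.18*np.cos(.5236+th)])[0]; print(th,(q+.5-[130,60])*2.7-.5)
print((proj("side",[.6062,.0162,.329])[0]+.5-[130,60])*2.7-.5)
```

```text
[ 0.6045     -0.06628851  0.2403782 ]
0.55 [250.22699934 336.77890701]
0.6 [252.04240553 340.2470489 ]
0.65 [253.73005179 344.11947384]
0.7 [255.29094765 348.37677822]
0.75 [256.7263044  353.00001554]
0.8 [258.03750172 357.97073526]
0.85 [259.22605763 363.27101086]
[220.89016546 331.05283945]
```

arm_command(
  series=[
    [[1,0,0.004,-0.001,0,0,0],[1,0,0.004,-0.001,0,0,0]],
  ],
)

```text
t: 21.15
tcp_pos: [0.6047, -0.0744, 0.2111]
ee_rot: [[0.026, 1.0, 0.016], [1.0, -0.026, -0.007], [-0.007, 0.016, -1.0]]
contact_force: [-6.0, -9.3, 7.0]
width: 0.0245
```

arm_command(
  series=[
    [[1,0,0.007,-0.001,0,0,0],[1,0,0.008,-0.001,0,0,0]],
  ],
)

```text
t: 21.4
tcp_pos: [0.6048, -0.074, 0.214]
ee_rot: [[0.032, 0.999, 0.018], [0.999, -0.032, -0.033], [-0.033, 0.02, -0.999]]
contact_force: [-11.1, -21.5, 12.3]
width: 0.0243
```

arm_command(
  series=[
    [[0.1,0,0,0.0,0,0,0],[0,0,-0.03,0,0,0,0],[0,0,-0.03,0,0,0,0]],
  ],
)

```text
t: 21.78
tcp_pos: [0.606, -0.1371, 0.2133]
ee_rot: [[0.032, 0.999, 0.023], [0.999, -0.031, -0.036], [-0.036, 0.024, -0.999]]
contact_force: [0.4, -0.2, 0.9]
width: 0.0428
```

Run:
```python
from h import *
s=bot.read_state();print(s["tcp_pos"],s["contact_force"])
snap("side","s13.png",(130,60,350,280),2.7)
```

```text
[ 0.60595253 -0.13711318  0.21326522] [ 0.41416808 -0.21109958  0.9160134 ]
```

View pics/s13.png

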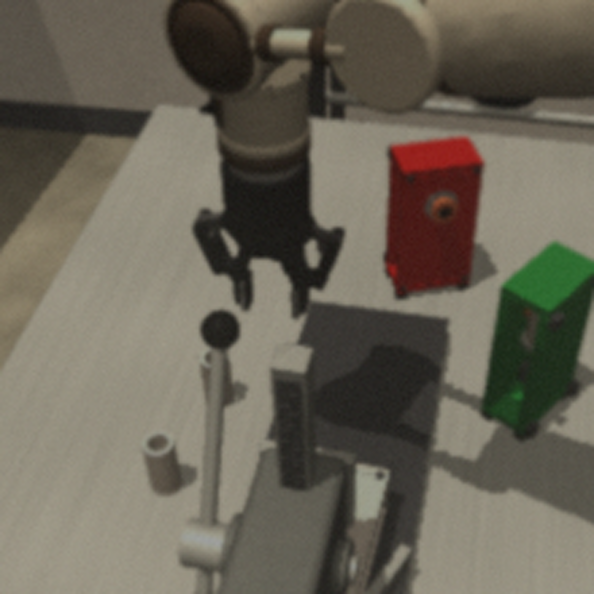

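arm_command(
  series=[
    [[0,0,0,0.06,1,0.7,0],[0,0,0,0.06,1,0.6,0.5],[0,0,0.02,0.06,0,0,0.2],[0,0,0.05,0.01,0,0,0],[0,0,0.05,0.0,0,0,0],[0,0,0.033,0,0,0,0],[0,0,0,0,0,0,0]],
  ],
)

```text
t: 22.7
tcp_pos: [0.6057, 0.0117, 0.4011]
ee_rot: [[0.027, 1.0, 0.001], [1.0, -0.027, -0.002], [-0.002, 0.001, -1.0]]
contact_force: [-0.0, -0.5, -0.1]
width: 0.0428
```

arm_command(
  series=[
    [[0,0,0.004,-0.03,0,0,0.5],[0,0,0,-0.03,0,0,0],[0,0,0,-0.02,0,0,0],[0,0,0,-0.012,0,0,0],[0,0,0,0,0,0,0]],
  ],
)

```text
t: 23.32
tcp_pos: [0.6069, 0.0103, 0.3039]
ee_rot: [[0.022, 1.0, 0.003], [1.0, -0.022, -0.005], [-0.005, 0.003, -1.0]]
contact_force: [-0.4, -0.8, -0.6]
width: 0.0427
```

arm_command(
  series=[
    [[0,0,0.006,0.003,0,0,0.3],[0,0,0.0,0.001,0,0,0]],
  ],
)

```text
t: 23.58
tcp_pos: [0.6078, 0.0161, 0.3099]
ee_rot: [[0.017, 1.0, 0.006], [1.0, -0.017, -0.006], [-0.006, 0.006, -1.0]]
contact_force: [0.2, -0.8, 0.1]
width: 0.0427
```

arm_command(
  series=[
    [[1,0,0,0,0,0,0],[1,0,0,0,0,0,0],[1,0,0,0,0,0,0]],
  ],
)

```text
t: 23.95
tcp_pos: [0.6065, 0.016, 0.3112]
ee_rot: [[0.017, 1.0, 0.003], [1.0, -0.017, -0.007], [-0.007, 0.003, -1.0]]
contact_force: [0.2, -1.1, -2.2]
width: 0.0272
```

arm_command(
  series=[
    [[1,0,-0.0075,-0.0045,0,0,0],[1,0,-0.0075,-0.0055,0,0,0],[1,0,-0.007,-0.0055,0,0,0],[1,0,-0.007,-0.006,0,0,0]],
  ],
)

```text
t: 24.45
tcp_pos: [0.6058, -0.0129, 0.291]
ee_rot: [[0.015, 1.0, 0.003], [1.0, -0.015, -0.004], [-0.004, 0.003, -1.0]]
contact_force: [-4.3, 2.2, 4.3]
width: 0.027
```

arm_command(
  series=[
    [[1,-0.0005,-0.0062,-0.0066,0,0,0],[1,0,-0.006,-0.007,0,0,0],[1,-0.0005,-0.0056,-0.0074,0,0,0],[1,0,-0.0052,-0.0078,0,0,0]],
  ],
)

```text
t: 24.95
tcp_pos: [0.6052, -0.042, 0.2653]
ee_rot: [[0.018, 1.0, 0.007], [1.0, -0.018, -0.01], [-0.01, 0.007, -1.0]]
contact_force: [-4.7, 0.1, 5.5]
width: 0.027
```

arm_command(
  series=[
    [[1,-0.0005,0.0,-0.007,0,0,0],[1,0,-0.001,-0.008,0,0,0],[1,-0.0005,-0.002,-0.008,0,0,0]],
  ],
)

```text
t: 25.32
tcp_pos: [0.6049, -0.0564, 0.2481]
ee_rot: [[0.026, 1.0, 0.012], [0.999, -0.026, -0.029], [-0.028, 0.013, -1.0]]
contact_force: [-2.3, -2.9, 6.8]
width: 0.0264
```

Run:
```python
from h import *
snap("side","s14.png",(180,120,280,220),6)
snap("top","t14.png",(150,110,290,215),5)
```

```text
(no output)
```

View pics/s14.png

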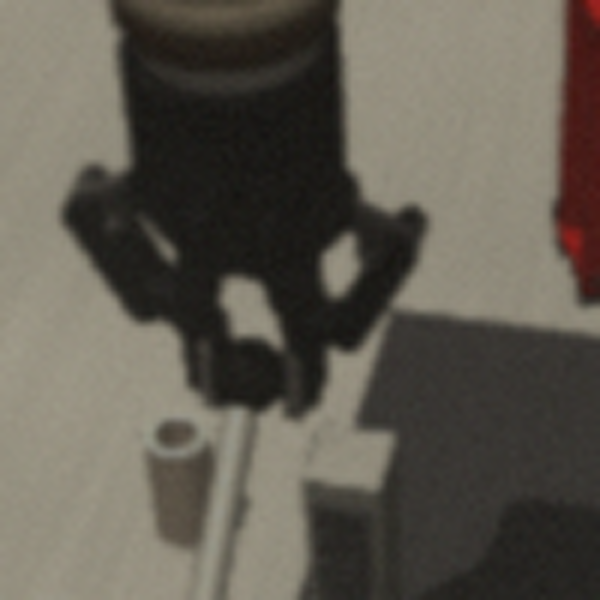

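View pics/t14.png

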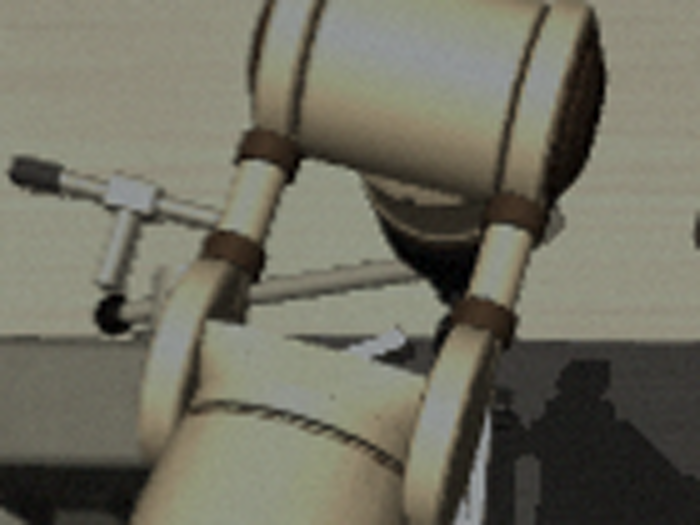

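Run:
```python
from h import *
f=lambda a:np.array([130+(a[0]+.5)/3.4-.5,130+(a[1]+.5)/3.4-.5]);g=lambda a:np.array([150+(a[0]+.5)/2.2-.5,100+(a[1]+.5)/2.2-.5])
k,e=tri(f((285,87)),g((135,181)));print(k,e)
b,e=tri(f((166,149)),g((120,407)));print(b,e,np.linalg.norm(k-b))
u=(b-k)/np.linalg.norm(b-k);h=k+.18*u;print("hub",h, "ang",np.arctan2(-(k-h)[1],(k-h)[2]))
# current ball
o,d=ray("side",(180+246.5/6-.5,120+374.5/6-.5)); 
for x in (.604,.606,.608):
    p=o+d*(x-o[0])/d[0]; print(p)
for th in np.arange(.3,.7,.05):
  a0=np.arctan2(-(k-h)[1],(k-h)[2]);r=.18
  print(th.round(2),proj("side",[k[0]-.001,h[1]-r*np.sin(a0+th),h[2]+r*np.cos(a0+th)])[0],[h[1]-r*np.sin(a0+th),h[2]+r*np.cos(a0+th)])
print((180+246.5/6-.5,120+374.5/6-.5))
```

```text
[0.60655275 0.01689768 0.33035509] 0.00039697985345141153
[0.6098835  0.13904767 0.13112543] 0.0007479453537347688 0.23371814138584862
hub [0.60911796 0.11097252 0.17691668] ang 0.5500045295053766
[ 0.604      -0.03935097  0.27882364]
[ 0.606      -0.0458079   0.27252013]
[ 0.608      -0.05226484  0.26621662]
0.3 [217.75457049 180.88458805] [np.float64(-0.02425848782854892), np.float64(0.29571303799982745)]
0.35 [218.60983174 181.40459643] [np.float64(-0.030026827350111474), np.float64(0.28880583990145453)]
0.4 [219.41762395 182.10943692] [np.float64(-0.03544274192637398), np.float64(0.28161897718474604)]
0.45 [220.17776124 182.99135887] [np.float64(-0.04049269459144955), np.float64(0.274170413263648)]
0.5 [220.8902029  184.04266027] [np.float64(-0.04516406309364002), np.float64(0.26647876566882606)]
0.55 [221.55503544 185.25572663] [np.float64(-0.049445171444491565), np.float64(0.25856325951353465)]
0.6 [222.17245594 186.62306331] [np.float64(-0.053325319102685176), np.float64(0.2504436794408461)]
0.65 [222.74275663 188.13732203] [np.float64(-0.05679480771981729), np.float64(0.2421403201723465)]
(220.58333333333334, 181.91666666666666)
```

arm_command(
  series=[
    [[0.1,0,0,0.0,0,0,0],[0,0,-0.03,0,0,0,0],[0,0,-0.04,0,0.5,0.4,0],[1,0,-0.02,0.05,0.5,0.4,0.3],[1,0,0,0.06,0,0,0],[1,0,0.03,0.05,0,0,0],[1,0,0.05,0.01,0,0,0],[1,0,0.05,0,0,0,0]],
  ],
)

```text
t: 26.42
tcp_pos: [0.605, -0.0248, 0.4165]
ee_rot: [[0.03, 1.0, 0.0], [0.999, -0.03, -0.013], [-0.013, 0.001, -1.0]]
contact_force: [0.1, 0.2, -0.4]
width: 0.0
```

arm_command(
  series=[
    [[1,0.001,0.04,-0.02,0.3,0,0.3],[1,0,0,-0.02,0.3,0,0.3],[1,0,0,-0.015,0,0,0],[1,0,0,0,0,0,0]],
  ],
)

```text
t: 26.92
tcp_pos: [0.6072, 0.0186, 0.3594]
ee_rot: [[0.015, 1.0, 0.005], [1.0, -0.015, -0.004], [-0.004, 0.005, -1.0]]
contact_force: [0.6, -0.9, -0.2]
width: -0.0001
```

Run:
```python
from h import *
snap("side","s15.png",(160,100,300,240),4.2)
```

```text
(no output)
```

View pics/s15.png

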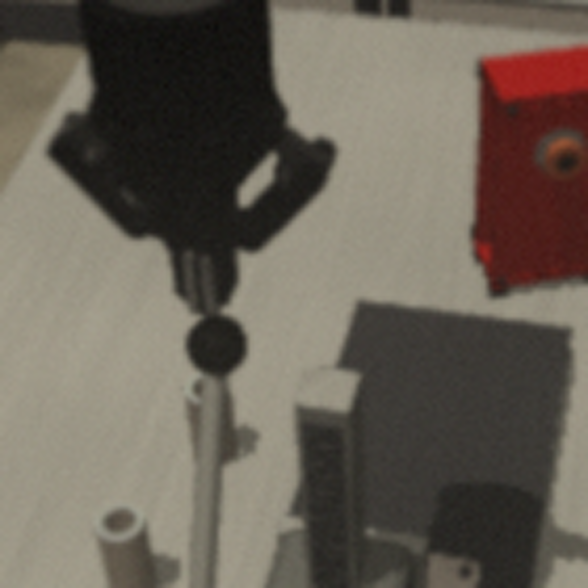

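arm_command(
  series=[
    [[1,-0.002,0.0,-0.008,0,0,0],[1,0,0,-0.007,0,0,0],[1,0,-0.003,-0.005,0,0,0],[1,0,-0.006,-0.007,0,0,0]],
  ],
)

```text
t: 27.48
tcp_pos: [0.6064, 0.0061, 0.3391]
ee_rot: [[0.018, 1.0, 0.014], [1.0, -0.018, -0.01], [-0.01, 0.014, -1.0]]
contact_force: [-7.0, -3.7, 10.8]
width: 0.0002
```

arm_command(
  series=[
    [[1,0.001,-0.003,-0.009,0,0,0],[1,0.001,-0.006,-0.009,0,0,0]],
  ],
)

```text
t: 27.72
tcp_pos: [0.608, -0.0079, 0.3287]
ee_rot: [[0.021, 1.0, 0.019], [1.0, -0.021, -0.02], [-0.02, 0.02, -1.0]]
contact_force: [-6.0, -1.6, 6.9]
width: -0.0002
```

arm_command(
  series=[
    [[1,0,-0.003,-0.009,0.2,0.3,0],[1,0,-0.0045,-0.009,0.2,0.3,0],[1,0,-0.0045,-0.009,0.2,0.3,0]],
  ],
)

```text
t: 28.1
tcp_pos: [0.6077, -0.028, 0.3113]
ee_rot: [[0.026, 1.0, 0.01], [0.999, -0.026, -0.026], [-0.025, 0.011, -1.0]]
contact_force: [-5.8, -3.3, 8.2]
width: -0.0001
```

arm_command(
  series=[
    [[1,0,0.0,-0.009,0.6,0.2,0],[1,0,-0.001,-0.009,0.5,0.2,0],[1,0,-0.002,-0.009,0.4,0.2,0]],
  ],
)

```text
t: 28.48
tcp_pos: [0.6096, -0.0395, 0.2931]
ee_rot: [[0.031, 0.999, 0.011], [0.999, -0.031, -0.015], [-0.015, 0.011, -1.0]]
contact_force: [-2.7, -4.0, 6.0]
width: -0.0003
```

arm_command(
  series=[
    [[1,-0.002,-0.001,-0.009,0.4,0.3,0.3],[1,-0.001,-0.001,-0.009,0.4,0.2,0.3],[1,0,-0.001,-0.009,0.4,0.2,0]],
  ],
)

```text
t: 28.85
tcp_pos: [0.6098, -0.0496, 0.2733]
ee_rot: [[0.024, 1.0, 0.012], [1.0, -0.024, -0.007], [-0.007, 0.012, -1.0]]
contact_force: [-0.9, -3.2, 4.0]
width: -0.0001
```

arm_command(
  series=[
    [[1,-0.002,0,-0.009,0.3,0.3,0],[1,-0.001,0,-0.009,0.3,0.3,0]],
  ],
)

```text
t: 29.1
tcp_pos: [0.6091, -0.0537, 0.2591]
ee_rot: [[0.026, 1.0, 0.01], [1.0, -0.026, -0.004], [-0.004, 0.01, -1.0]]
contact_force: [-0.4, -3.9, 5.7]
width: -0.0
```

arm_command(
  series=[
    [[1,-0.001,0.0,-0.008,0.3,0.3,0]],
  ],
)

```text
t: 29.22
tcp_pos: [0.6091, -0.0559, 0.2534]
ee_rot: [[0.027, 1.0, 0.009], [1.0, -0.027, -0.003], [-0.003, 0.009, -1.0]]
contact_force: [-2.0, -5.1, 9.8]
width: -0.0001
```

arm_command(
  series=[
    [[1,-0.001,0.0,-0.006,0.3,0.2,0]],
  ],
)

```text
t: 29.35
tcp_pos: [0.6091, -0.0578, 0.2497]
ee_rot: [[0.028, 1.0, 0.009], [1.0, -0.028, -0.001], [-0.001, 0.009, -1.0]]
contact_force: [-1.2, -2.3, 7.3]
width: -0.0001
```

arm_command(
  series=[
    [[1,-0.001,0.0,-0.006,0.3,0.2,0]],
  ],
)

```text
t: 29.48
tcp_pos: [0.609, -0.0594, 0.2461]
ee_rot: [[0.028, 1.0, 0.01], [1.0, -0.028, 0.001], [0.001, 0.009, -1.0]]
contact_force: [-1.2, -2.3, 8.7]
width: 0.0001
```

arm_command(
  series=[
    [[1,-0.001,0.0,-0.006,0.2,0.2,0]],
  ],
)

```text
t: 29.6
tcp_pos: [0.609, -0.0609, 0.2424]
ee_rot: [[0.029, 1.0, 0.01], [1.0, -0.029, 0.002], [0.002, 0.01, -1.0]]
contact_force: [-1.2, -1.7, 7.7]
width: 0.0001
```

arm_command(
  series=[
    [[1,-0.001,0.0,-0.006,0.2,0.2,0]],
  ],
)

```text
t: 29.72
tcp_pos: [0.6089, -0.0623, 0.2386]
ee_rot: [[0.03, 1.0, 0.01], [1.0, -0.03, 0.002], [0.003, 0.01, -1.0]]
contact_force: [-1.4, -1.6, 8.0]
width: 0.0002
```

arm_command(
  series=[
    [[1,-0.001,0.0,-0.006,0.2,0.2,0]],
  ],
)

```text
t: 29.85
tcp_pos: [0.6089, -0.0637, 0.2348]
ee_rot: [[0.03, 0.999, 0.01], [1.0, -0.03, 0.003], [0.004, 0.01, -1.0]]
contact_force: [-0.6, -2.0, 6.9]
width: 0.0001
```

arm_command(
  series=[
    [[1,-0.001,0.0,-0.005,0.2,0.2,0]],
  ],
)

```text
t: 29.98
tcp_pos: [0.6089, -0.0647, 0.2319]
ee_rot: [[0.031, 0.999, 0.01], [1.0, -0.031, 0.005], [0.005, 0.01, -1.0]]
contact_force: [-1.9, -1.0, 8.6]
width: -0.0001
```

arm_command(
  series=[
    [[1,0,0.0,-0.004,0.2,0.1,0]],
  ],
)

```text
t: 30.1
tcp_pos: [0.6091, -0.0653, 0.2302]
ee_rot: [[0.031, 0.999, 0.01], [0.999, -0.031, 0.007], [0.008, 0.01, -1.0]]
contact_force: [-5.8, 1.8, 12.2]
width: 0.0002
```

arm_command(
  series=[
    [[1,0,0.0,-0.003,0,0,0]],
  ],
)

```text
t: 30.22
tcp_pos: [0.6092, -0.0655, 0.2297]
ee_rot: [[0.031, 0.999, 0.011], [0.999, -0.031, 0.007], [0.007, 0.011, -1.0]]
contact_force: [-6.7, 2.4, 11.6]
width: 0.0001
```

arm_command(
  series=[
    [[1,0,0.0,-0.003,0,0,0]],
  ],
)

```text
t: 30.35
tcp_pos: [0.6092, -0.0656, 0.2293]
ee_rot: [[0.031, 0.999, 0.012], [0.999, -0.031, 0.007], [0.007, 0.012, -1.0]]
contact_force: [-7.0, 2.1, 13.1]
width: 0.0001
```

arm_command(
  series=[
    [[1,0,0.004,0.01,0,0,0],[1,0,0.005,0.015,0,0,0],[1,0,0.005,0.02,0,0,0],[1,0,0.01,0.02,0,0,0],[1,0,0.01,0.02,0,0,0],[1,0,0.01,0.02,0,0,0],[1,0,-0.01,0.04,0,0,0],[1,0,-0.05,0.03,0,0,0],[1,0,-0.05,0.0,0,0,0]],
  ],
)

```text
t: 31.48
tcp_pos: [0.61, -0.1268, 0.4162]
ee_rot: [[0.023, 1.0, 0.02], [1.0, -0.023, 0.007], [0.008, 0.02, -1.0]]
contact_force: [0.4, -1.1, 0.2]
width: -0.0002
```

Run:
```python
from h import *
print(bot.read_state()["tcp_pos"],bot.read_state()["contact_force"])
snap("side","s16.png",(150,90,350,290),3)
snap("top","t16.png",(130,120,330,270),4)
```

```text
[ 0.60999231 -0.12679566  0.41621081] [ 0.37233421 -1.09980196  0.20191086]
```

View pics/s16.png

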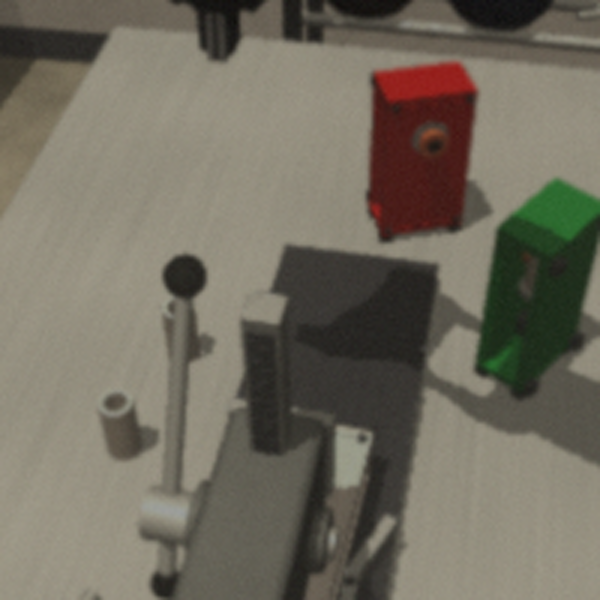

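View pics/t16.png

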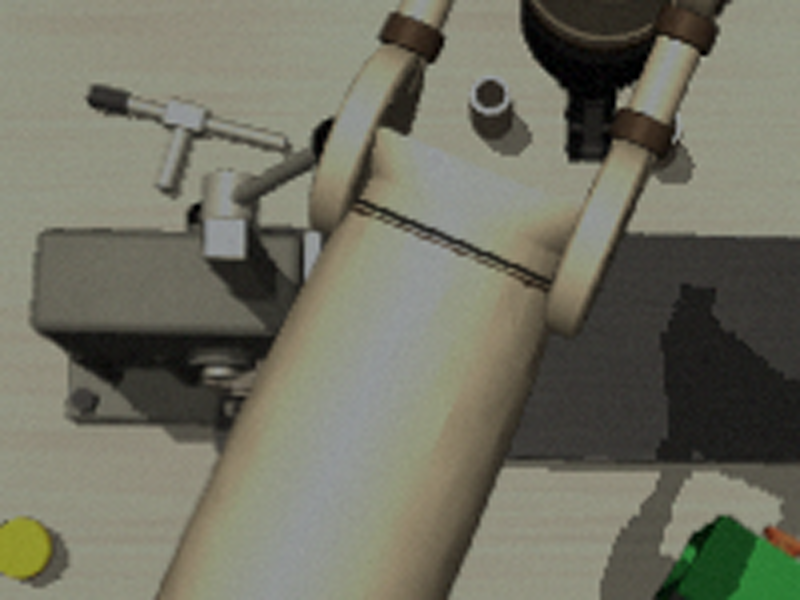

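arm_command(
  series=[
    [[1,-0.02,-0.055,0.0,0,0,0],[1,-0.02,-0.055,0,0,0,0],[1,-0.02,-0.055,0,0,0,0],[1,-0.02,-0.055,0,0,0,0],[1,0,0,0,0,0,0]],
  ],
)

```text
t: 32.2
tcp_pos: [0.527, -0.3528, 0.4117]
ee_rot: [[0.027, 1.0, 0.014], [1.0, -0.027, 0.011], [0.011, 0.014, -1.0]]
contact_force: [-0.1, 0.1, -0.6]
width: -0.0002
```

Run:
```python
from h import *
snap("top","t17.png",(130,120,330,270),4)
```

```text
(no output)
```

View pics/t17.png

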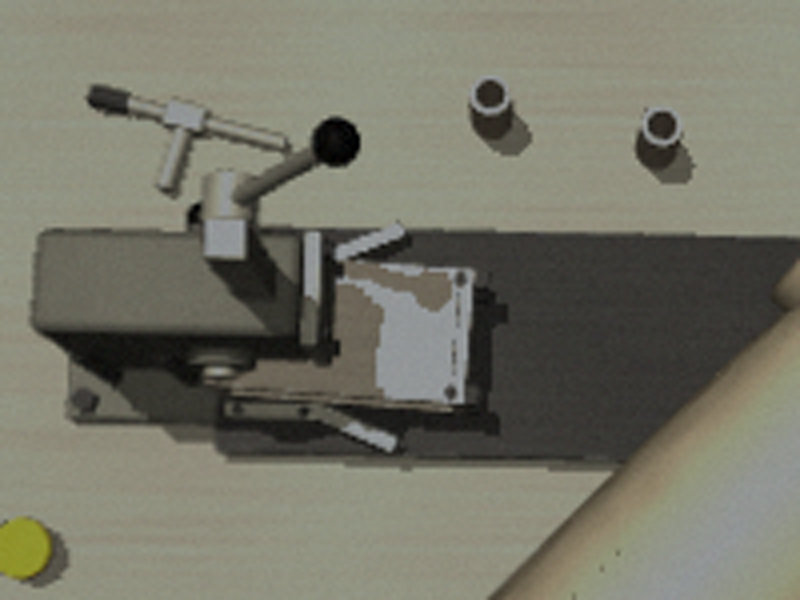

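Run:
```python
from rel import *
f=lambda a:np.array([130+(a[0]+.5)/4-.5,120+(a[1]+.5)/4-.5])
a,b=[atz("top",f(p),.1) for p in((474,268),(465,405))];print(rel(a),rel(b))
n=np.array([-(a-b)[1],(a-b)[0]]);n/=np.linalg.norm(n);m=(a+b)[:2]/2
print("bush est",m+.135*n,rel(m+.135*n))
```

```text
(np.float64(-0.1338), np.float64(-0.0447)) (np.float64(-0.1294), np.float64(0.0567))
bush est [0.53499917 0.07627648] (np.float64(0.0033), np.float64(0.0001))
```

```bash
python3 -c "
from workcell import bot
print(bot.hand_in())"
```

```text
the job is handed in; nothing more can be done
None
```

I handed the job in at about 32 s. As far as I could check, it is done, but the bush being fully home is inferred, because it sits under the press head where neither camera can see it.

**What I did**
- **Tipping:** I pushed the silver jig over towards the press with shut fingers, and it landed on its side feet with the bush facing up.
- **Sliding:** I eased it between the rails, correcting a skew on the way, until it bore on the stop screw. I then held it there at 10–12 N. One reading on reaching the stop peaked at 22.5 N, which is close to the 25 N limit.
- **Pressing:** Gripping the knob failed twice. The ball slipped out of the pads at about 0.65 and 0.4 rad, and the lever sprang back up. For the third try I pressed down on top of the ball, and the lever stopped at about 0.8 rad. I held 12–13 N there for about 0.25 s, then let it back up.

**Last checks**
- **Lever:** It is back up, with the knob at its original place in the picture.
- **Jig:** It still lies at the stop between the rails. My estimate puts the bush about 3 mm from the ram axis along the feed direction and about 0 mm sideways.
- **Loose things:** The inserts, plug and tap handle look unmoved.
- **Robot:** It is touching nothing.
- **Bush depth:** I judged it only from the lever stopping where it should bottom and the force rising there.

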